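Rack a culture flask and leave its cap vented a quarter turn

TASK

Stand the loose culture flask in the empty bay of the steel flask rack, lowering it until it sits on the bay's floor, so that the rack keeps it from turning. Then screw its cap down clockwise until it bottoms out, back it off a quarter turn so that the flask can breathe in the incubator, and finish still holding the cap there, fingers gripping it, so that it cannot creep before I tape it. Do not drop or tip the flask, and leave the other flask and the things on the bench where they are.

Things in the scene. Friction and masses are not known exactly. Their poses are not given: they have to be found in the camera images.
- flask: The loose flat clear-plastic culture flask, standing on end, 95 to 145 g. Body 36 mm thick (its x) by 84 mm wide (its y), straight-sided to 104 mm height, then a sloping shoulder to 114 mm and a central neck with the cap. Origin: centre of its underside, z up. Can be gripped from above across its thickness beside the cap (28 mm to either side of the middle along its y) or by the cap.
- cap: That flask's ribbed round screw cap, 33 mm in diameter, 22 mm tall; origin: centre of its underside, z up. It is already started on the thread and cannot come off. Fully down, its underside is 116 mm and its top 138 mm above the flask's underside; it rises 4 mm per turn of unscrewing. A thin white bar on its top, centre to rim along its x, shows its angle. The thread drags lightly (0.06 N m).
- cap_turn (a joint): How far the cap is unscrewed, rad: 0 = bottomed out (hard stop), growing counter-clockwise seen from above; 1.571 = a quarter turn off the bottom. It starts between 2.4 and 4.2 and stays where it is left. Once the cap has bottomed, fingers gripping it moderately slip round it if they go on turning.
- rack: The fixed rack of bare sheet steel: a base plate 64 mm (x) by 196 mm (y) on rubber feet with two open-topped pockets (bays) side by side along y, walls 2 mm thick, rims 59 mm above the bench. Origin: centre of its underside on the bench, z up. The bay at its +y end is empty, the one at its -y end holds the other flask.
- bay (a point): Centre of the floor of the empty bay, 8 mm above the bench, 48.5 mm along the rack's +y from its origin; axes as the rack's. The bay is 38.4 mm (x) by 86.6 mm (y) inside, 45 mm deep, plus 5 mm of lips that lean 4 mm outward. The flask goes in upright, thickness along the bay's x, either way round, and is home when its underside is on this floor.
- neighbour: Another flask of the same kind with its cap on, standing in the other bay, 97 mm from the empty one; to be left alone. Origin: centre of its underside.
- tube_rack: A low microtube rack, 75 by 235 by 30 mm (44 mm with the tubes in it), beyond the flask rack, its length across; to be left alone. Origin: centre of its underside.
- jar: A specimen jar with screw lid, 60 mm in diameter, 75 mm tall, beyond the work; to be left alone. Origin: centre of its underside.
- wash_bottle: A white wash bottle, 68 mm in diameter, 195 mm tall with its spout, to the robot's right; to be left alone. Origin: centre of its underside.

How it is judged:
By the outcome, as a careful person would: the job done as asked, in the order asked, and still so for the second after the job is handed in, while the arm keeps its last pose, push and grip.
It also fails if it takes over 58 s, if anything falls off the work surface, if the arm or the gripper's body presses on something with over 40 N, if the wrist force passes 120 N, or if a joint passes its speed limit or range.

ROBOT

A 6-joint arm with a two-finger parallel gripper is mounted at the origin on the work surface. World frame = base frame: x ahead of the robot, y to its left, z up, the work surface at z = 0. Lengths are in m, angles in rad, forces in N, time in s.
With the tool pointing down it reaches from about 0.35 to 0.775 m from the base axis. Payload 7.3 kg.
Tool frame: the origin (TCP) lies on the mounting face of the last link; the fingertips stand 178 mm ahead of it and the grasp point (between the pads) lies 159 mm ahead of it (robot.grip_depth is the distance from the TCP to the grasp point, in m); z points along the fingers, y is the line along which they close (so a half turn about z gives the same grasp; the last joint's range is limited). The gripper opens to 92 mm and grips with 3 to 60 N. Pads are 19 mm wide; open, the fingers measure 130 mm over their backs; the gripper's body (75 mm by 190 mm) begins 47 mm behind the grasp point.
Start: joints at [-1.302, 0.342, 1.524, -0, 1.275, -0.146], TCP at [0.212, -0.48, 0.405] pointing down, gripper open.
Joint ranges: [-2.53, 2.53], [-0.77, 2.02], [0.04, 2.7], [-1, 4.14], [0.28, 2.66], [-3.11, 3.11]. Speed limits (rad/s): [2.57, 2.57, 3.14, 3.14, 3.14, 3.14].

INTERFACE

Orientations are given as [roll, pitch, yaw] about the fixed x, y, z axes, in that order (R = Rz(yaw) Ry(pitch) Rx(roll)).
In Python, from cell import observe, cams, robot, models gives the robot as it stands.
- The arm moves only by the shell command python3 -m jog 'ROWS' [FORCE]. ROWS is JSON, a list of rows, each a list of 3 entries, a list of its own where there are three numbers: the shift along the tool's x, y, z each as a share of 0.4 m, from -1 to 1, then the turn about the tool's z as a share of pi rad, from -1 to 1, then the closure, from 0 (fully open) to 1 (shut). In form: [[[x, y, z], turn, jaw], ...]. A call has 1 to 12 rows; each row is the pose to reach, as a shift and turn from the pose commanded when the call began, along the tool's axes at that moment, turning the shorter way round; what a row does not reach only later rows make up. A row lasts 1/8 s, in which the tool goes at most 62.5 mm and 10.7 degrees, less where a joint would pass 70% of its speed; a pose out of reach is approached as far as the arm can. A call with a number of a shift or a turn outside -1 to 1 is refused whole. A call with a gripper value outside its range is refused whole. The fingers move at their own pace and stop on an object; FORCE is the grip in N (left out, the last holds). Time passes only in rows, so rows that repeat a pose let the fingers close. It gives the time, the measured TCP pose, the force, the opening and the grip force at its end, in the units of the state.
- observe(): the state, without advancing time (a new reading comes with each control period).
- cams.read_camera(name): name is "scene" or "top" or "wrist"; returns the picture (480x640x3 uint8, red, green, blue); there is no depth.
- cams.camera_model(name): a dict with "camera_matrix" (3x3 intrinsics, pixels), "k1" (the pictures are not rectified: a ray, as slopes to the right and down, at radius r is drawn at 1 + k1 r^2 times it, then the intrinsics apply), "pose" (4x4, takes a point from camera to world coordinates). Camera axes: x right, y down, z forward; pixel columns grow to the right and rows downward; lengths in m; the calibration is good to about 2 mm. A picture is of the moment at which its call begins: read the wrist's pose just before it. camera_model takes no time and is no camera call; for the wrist camera it gives the pose at the moment of the call.
- robot.hand_in(): hands the job in; it is judged then, once.
Trained networks look in the newest picture that a camera, given by its name, has taken for a name from the list of things; names that differ only in an ending like _2 or _b are one class to them, and where a whole thing is asked for, a point or a joint stands for the part that bears it (a point fixed in the world has none). Each returns a list of dicts, best first, with "confidence" (0 to 1); they miss things now and then, are a little off and sometimes report something else, mostly with a low value. They report only what shows in the picture. A call takes as long as a camera call.
- models.find_in(target, camera): "position" ([x, y, z] in m, in world coordinates, good to about 4 mm: the middle of the surface that is visible of it).
- models.pinpoint(target, camera): "position" ([x, y, z] in m, in world coordinates, good to about 4 mm: a listed point, or the origin of a listed thing).
The state is a dict: "time": time; "qpos": joint angles; "qvel": joint speeds; "joint_efforts": joint torques, N m; "tool_pos": TCP position; "tool_rot": TCP orientation; "contact_force": force on the tool from outside, world axes, zero at the start; "torque": the same for the moment, N m; "opening": finger opening in m; "grip_force": force on a finger pad.
Only numpy, scipy, OpenCV 4.12 (cv2) and the standard library are available. Lean on these libraries where they do the work, as an engineer would, in place of code of your own. Each camera call takes 0.05 s, during which the arm holds its last target. There are 200 camera calls.

## Working session

There is one attempt and no reset: what is moved stays moved. The work goes in short steps, Python scripts to look and compute and a shell command to move; the robot and the scene stay as the last step left them, time stands still between calls to the robot, and variables do not carry over. Pictures are saved under pics/ and viewed, at most 10 in all, crops included, and the job is handed in when it is done.

```bash
ls; mkdir -p pics; python3 - <<'E'
from cell import observe,cams,robot,models
import cv2,numpy as np
s=observe();print(s)
for c in ["scene","top"]:
    im=cams.read_camera(c);cv2.imwrite(f"pics/{c}0.png",im[...,::-1])
    print(c,cams.camera_model(c))
    for t in ["flask","cap","rack","bay","neighbour"]:
        for f in (models.find_in,models.pinpoint):
            try:print(c,t,f.__name__,[(np.round(d["position"],4).tolist(),round(d["confidence"],2)) for d in f(t,c)][:3])
            except Exception as e:print(t,e)
print(observe()["time"])
E
```

```text
pics
{'time': 0.0, 'qpos': array([-1.30203257e+00,  3.42677133e-01,  1.52504016e+00, -2.17453842e-06,
        1.27540100e+00, -1.45954793e-01]), 'qvel': array([ 0.00176512,  0.00070516, -0.00176567,  0.00043307,  0.00138019,
       -0.00124704]), 'joint_efforts': array([ 8.67602284e-05, -4.31247103e+01, -2.44224751e+01,  7.18830898e-02,
        5.61777223e-02, -1.28199981e-04]), 'tool_pos': array([ 0.21154087, -0.4803304 ,  0.40406035]), 'tool_rot': array([-3.14008293e+00, -2.19827184e-04,  4.14719015e-01]), 'contact_force': array([0.49982602, 0.51860418, 0.50941394]), 'torque': array([ 0.02528024,  0.02211551, -0.07765963]), 'grip_force': 0.0, 'opening': 0.0920143358290836}
scene {'camera_matrix': array([[610.05493688,   0.        , 324.64146139],
       [  0.        , 610.05493688, 241.3100457 ],
       [  0.        ,   0.        ,   1.        ]]), 'k1': -0.18095164289011514, 'pose': array([[-0.50214972,  0.69203167, -0.51859215,  1.20431356],
       [ 0.86461107,  0.41363841, -0.28522091,  0.2664968 ],
       [ 0.01712773, -0.59160411, -0.80604666,  1.08520723],
       [ 0.       
[... 925 characters left out ...]
06741993, -0.99748421,  1.30144922],
       [ 0.        ,  0.        ,  0.        ,  1.        ]])}
top flask call [([0.5955, 0.1529, 0.1104], 0.8), ([0.5455, -0.1051, 0.0085], 0.63)]
top flask call [([0.5997, 0.1668, 0.0046], 0.63)]
top cap call [([0.5951, 0.1673, 0.1418], 0.6)]
top cap call [([0.5962, 0.1712, 0.1207], 0.78)]
top rack call [([0.5979, 0.1516, 0.1117], 0.75), ([0.5465, -0.1063, 0.0061], 0.64)]
top rack call [([0.5477, -0.1321, 0.0], 0.8), ([0.74, -0.1252, 0.0015], 0.49)]
top bay call [([0.5514, -0.0958, 0.0043], 0.68)]
top bay call [([0.5533, -0.0822, 0.0055], 0.93)]
top neighbour call [([0.5526, -0.1748, 0.1198], 0.82)]
top neighbour call [([0.5543, -0.179, 0.01], 0.84)]
1.1
```

```bash
python3 - <<'E'
import cv2
im=cv2.imread("pics/top0.png");c=im[100:300,120:420];cv2.imwrite("pics/top0c.png",cv2.resize(c,(800,533),interpolation=cv2.INTER_CUBIC))
E
```

```text
(no output)
```

View pics/top0c.png

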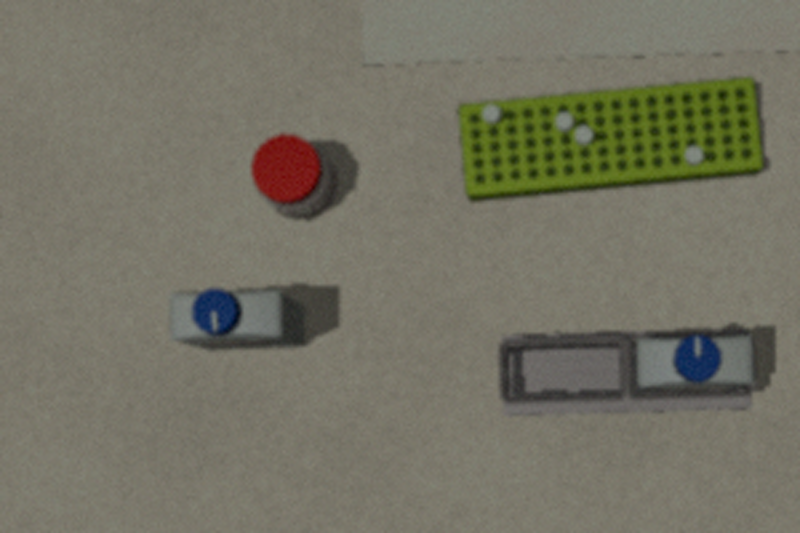

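View pics/scene0.png

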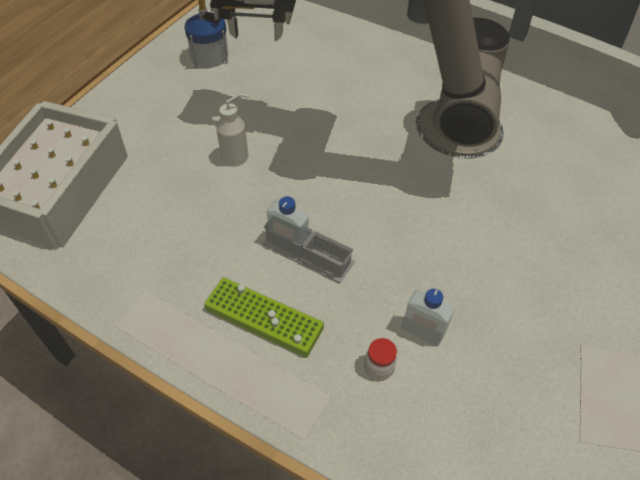

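The top view shows the loose flask at crop (227,315), its width along the robot's y and the cap bar pointing towards the robot. The empty bay is at (570,370), with the neighbour to its right. The scene view agrees. Next I'll measure the wrist camera offset and work out the move above the flask.

```bash
cat >h.py <<'E'
import numpy as np,cv2
from cell import observe,cams,robot,models
from scipy.spatial.transform import Rotation as Ro
def shift(pos,yaw=None,s=None):
    "row numbers to bring TCP to pos / yaw(deg)"
    s=s or observe();R=Ro.from_euler('xyz',s["tool_rot"]).as_matrix()
    d=R.T@(np.array(pos)-s["tool_pos"])/.4
    cy=np.degrees(s["tool_rot"][2]); t=0 if yaw is None else -((yaw-cy+180)%360-180)/180
    print("row",np.round(d,4).tolist(),"turn",round(t,4),"yaw",round(cy,2))
def undist(px,m):
    return cv2.undistortPoints(np.array(px,float).reshape(-1,1,2),m["camera_matrix"],np.array([m["k1"],0,0,0,0]))[:,0]
def plane(px,m,z):
    u=undist(px,m);P=m["pose"];d=np.c_[u,np.ones(len(u))]@P[:3,:3].T;o=P[:3,3]
    return o+d*((z-o[2])/d[:,2])[:,None]
def proj(X,m):
    P=m["pose"];c=(np.atleast_2d(X)-P[:3,3])@P[:3,:3];u=c[:,:2]/c[:,2:];r=(u**2).sum(1,keepdims=True)
    u=u*(1+m["k1"]*r);K=m["camera_matrix"];return u*[K[0,0],K[1,1]]+K[:2,2]
E
python3 - <<'E'
from h import *
m=cams.camera_model("wrist");s=observe();R=Ro.from_euler('xyz',s["tool_rot"]).as_matrix()
print(R.T@(m["pose"][:3,3]-s["tool_pos"]));print(R.T@m["pose"][:3,:3],m["camera_matrix"])
cams.read_camera("top")
for t in("wash_bottle","jar","tube_rack"):print(t,[(np.round(d["position"],3),d["confidence"]) for d in models.pinpoint(t,"top")][:2])
shift([.58,.167,.405],90)
E
```

```text
[ 0.07621473 -0.00038796  0.02031678]
[[ 5.91418977e-04 -9.59110375e-01 -2.83031692e-01]
 [ 9.99999824e-01  5.77548046e-04  1.32446478e-04]
 [ 3.64336095e-05 -2.83031721e-01  9.59110548e-01]] [[370.76389312   0.         326.3052711 ]
 [  0.         370.76389312 244.03810153]
 [  0.           0.           1.        ]]
wash_bottle [(array([ 0.396, -0.44 , -0.002]), 0.56), (array([ 0.554, -0.082,  0.007]), 0.19)]
jar [(array([ 0.713,  0.124, -0.004]), 0.79)]
tube_rack [(array([ 0.74 , -0.122,  0.   ]), 0.65)]
row [1.4952, -1.1102, -0.0007] turn -0.368 yaw 23.77
```

```bash
python3 -m jog '[[[0.75,-0.555,0],-0.18,0],[[0.75,-0.555,0],-0.18,0],[[0.75,-0.555,0],-0.18,0],[[0.75,-0.555,0],-0.18,0],[[0.75,-0.555,0],-0.18,0],[[0.75,-0.555,0],-0.18,0],[[0.75,-0.555,0],-0.18,0]]' 
python3 -c "
from h import *
shift([.58,.167,.405],90);print(observe()['qpos'])"
```

```text
time: 2.17
tool_pos: [0.398, -0.1529, 0.4049]
tool_rot: [3.141, -0.001, 0.987]
contact_force: [0.4, -0.7, -0.2]
opening: 0.0916
grip_force: 0.0
row [0.9182, -0.0609, 0.0004] turn -0.1858 yaw 56.56
[-5.47287831e-01  1.60064436e-01  1.77193701e+00  7.55774435e-04
  1.20921454e+00  3.60603059e-02]
```

```bash
python3 -m jog '[[[0.99,-0.01,0],-0.186,0],[[0.99,-0.01,0],-0.186,0],[[0.99,-0.01,0],-0.186,0],[[0.99,-0.01,0],-0.186,0],[[0.99,-0.01,0],-0.186,0],[[0.99,-0.01,0],-0.186,0],[[0.99,-0.01,0],-0.186,0],[[0.99,-0.01,0],-0.186,0]]' 
python3 - <<'E'
from h import *
print(observe()['qpos'])
m=cams.camera_model("wrist");im=cams.read_camera("wrist")
cv2.imwrite("pics/w1.png",im[...,::-1])
for t in("flask","cap"):print(t,[(np.round(d["position"],4),d["confidence"]) for d in models.pinpoint(t,"wrist")][:2])
print(proj([[.598,.167,.141],[.598,.167,.104]],m))
np.save("m1.npy",m,allow_pickle=True)
E
```

```text
time: 3.18
tool_pos: [0.6145, 0.1748, 0.4037]
tool_rot: [-3.141, 0.001, 1.566]
contact_force: [-0.0, -0.3, 0.2]
opening: 0.092
grip_force: 0.0
[ 1.57410937e-01  5.57512931e-01  1.17949838e+00 -4.25500279e-04
  1.40560594e+00  1.62702015e-01]
flask [(array([0.5992, 0.1677, 0.0042]), 0.93)]
cap [(array([0.5985, 0.1647, 0.1177]), 0.9)]
[[303.33595148 262.01511856]
 [306.14165959 246.48706135]]
```

View pics/w1.png

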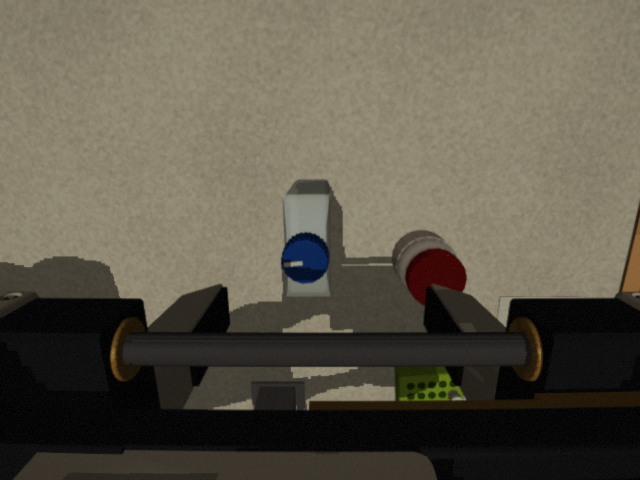

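```bash
cat >>h.py <<'E'
def ortho(im,m,c,z,w=.14,h=.14,k=4000):
    "orthophoto: columns +x, rows -y, k px per m, centred on c"
    W,H=int(w*k),int(h*k);xs,ys=np.meshgrid((np.arange(W)-W/2)/k+c[0],c[1]-(np.arange(H)-H/2)/k)
    p=proj(np.c_[xs.ravel(),ys.ravel(),np.full(xs.size,z)],m).astype(np.float32).reshape(H,W,2)
    return cv2.remap(im,p[...,0],p[...,1],cv2.INTER_CUBIC)
E
python3 - <<'E'
from h import *
m=np.load("m1.npy",allow_pickle=True).item();im=cv2.imread("pics/w1.png")
a=ortho(im,m,(.598,.167),.104,.1,.14);b=ortho(im,m,(.598,.167),.1405,.1,.14)
o=np.hstack([a,b]);
for i in range(0,560,40):cv2.line(o,(0,i),(8,i),(0,0,255),1)
for i in range(0,800,40):cv2.line(o,(i,0),(i,8),(0,0,255),1)
cv2.imwrite("pics/o1.png",o)
E
```

```text
(no output)
```

View pics/o1.png

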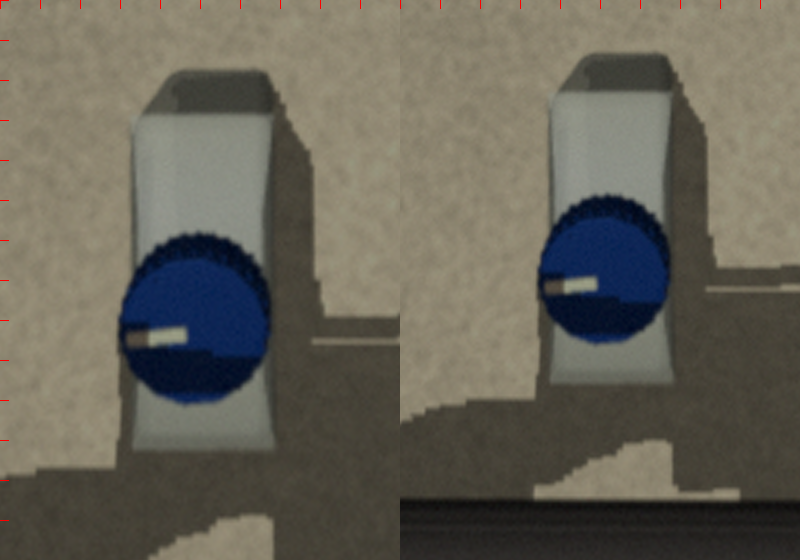

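```bash
python3 -c "
from h import *
shift([.599,.1955,.257],90.3)"
```

```text
row [0.0558, -0.0371, 0.3692] turn -0.0041 yaw 89.56
```

```bash
python3 -m jog '[[[0.056,-0.037,0.05],-0.004,0],[[0.056,-0.037,0.15],-0.004,0],[[0.056,-0.037,0.25],-0.004,0],[[0.056,-0.037,0.33],-0.004,0],[[0.056,-0.037,0.368],-0.004,0],[[0.056,-0.037,0.368],-0.004,0],[[0.056,-0.037,0.368],-0.004,0]]'; python3 -c "
from h import *
shift([.599,.1955,.257],90.3)
m=cams.camera_model('wrist');im=cams.read_camera('wrist');cv2.imwrite('pics/w2.png',im[...,::-1])
"
```

```text
time: 4.2
tool_pos: [0.5997, 0.197, 0.2592]
tool_rot: [3.139, -0.0, 1.577]
contact_force: [-0.1, 0.4, -0.0]
opening: 0.0916
grip_force: 0.0
row [-0.0037, -0.0018, 0.0054] turn 0.0002 yaw 90.34
```

View pics/w2.png

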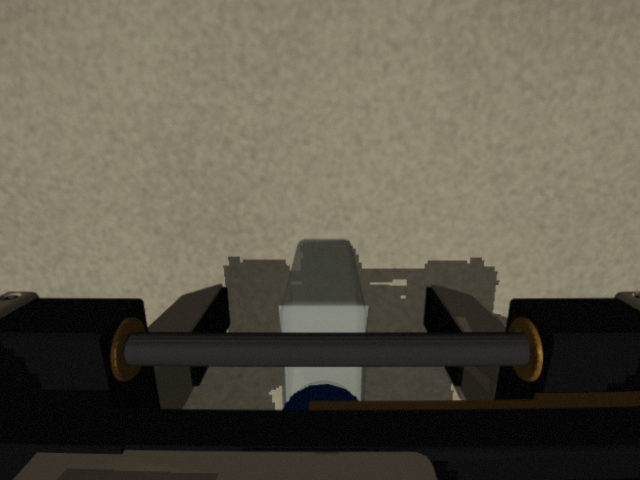

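The flask is centred between the fingers, with its body at columns 280–367 and the fingers at 215 and 435. I'll close on it.

```bash
python3 -m jog '[[[-0.003,-0.001,0.004],0,0.3],[[-0.003,-0.001,0.004],0,0.7],[[-0.003,-0.001,0.004],0,1],[[-0.003,-0.001,0.004],0,1],[[-0.003,-0.001,0.004],0,1],[[-0.003,-0.001,0.004],0,1],[[-0.003,-0.001,0.004],0,1],[[-0.003,-0.001,0.004],0,1]]' 25
```

```text
time: 5.25
tool_pos: [0.5988, 0.1961, 0.2558]
tool_rot: [-3.142, 0.0, 1.577]
contact_force: [0.3, 0.6, 0.2]
opening: 0.0359
grip_force: 25.0
```

```bash
python3 -m jog '[[[0,0,-0.03],0,1],[[0,0,-0.1],0,1],[[0,0,-0.2],0,1],[[0,0,-0.29],0,1],[[0,0,-0.325],0,1],[[0,0,-0.325],0,1],[[0,0,-0.325],0,1]]'; python3 - <<'E'
from h import *
o=[]
for n in("top","scene"):
    m=cams.camera_model(n);im=cv2.imread(f"pics/{n}0.png")
    o.append(ortho(im,m,(.553,-.08),.059,.13,.16,3000))
o=np.hstack(o)
for i in range(0,480,30):cv2.line(o,(0,i),(8,i),(0,0,255),1)
for i in range(0,780,30):cv2.line(o,(i,0),(i,8),(0,0,255),1)
cv2.imwrite("pics/o2.png",o)
E
```

```text
time: 6.12
tool_pos: [0.5985, 0.196, 0.3841]
tool_rot: [-3.139, 0.001, 1.577]
contact_force: [0.1, -0.1, -1.2]
opening: 0.0359
grip_force: 25.0
```

View pics/o2.png

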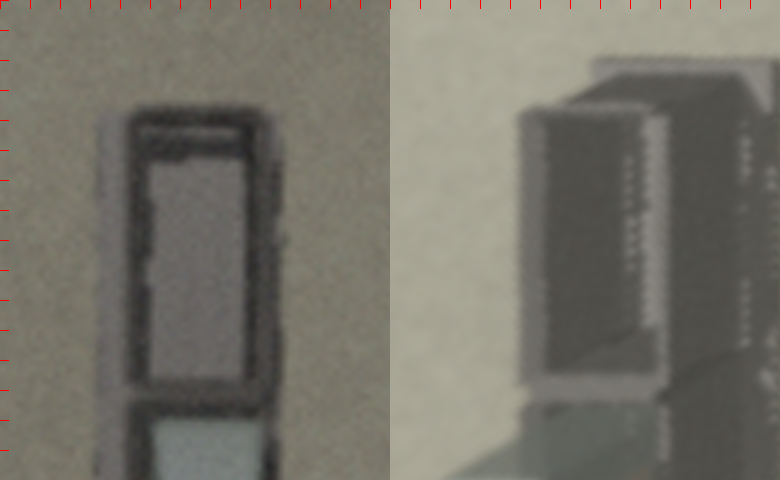

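Both orthophotos put the bay centre near (0.556, -0.083) with yaw about 0. I'll carry the flask there and hover above the rim.

```bash
python3 -m jog '[[[-0.05,-0.01,0],0.002,1],[[-0.15,-0.03,0],0.002,1],[[-0.25,-0.045,0],0.002,1],[[-0.35,-0.06,0],0.002,1],[[-0.45,-0.08,0],0.002,1],[[-0.55,-0.1,0],0.002,1],[[-0.61,-0.11,0],0.002,1],[[-0.623,-0.11,0.03],0.002,1],[[-0.623,-0.11,0.1],0.002,1],[[-0.623,-0.11,0.133],0.002,1],[[-0.623,-0.11,0.133],0.002,1],[[-0.623,-0.11,0.133],0.002,1]]'; python3 - <<'E'
from h import *
o=[]
s=observe();print(s["tool_pos"],np.degrees(s["tool_rot"]))
im=cams.read_camera("scene");cv2.imwrite("pics/s3.png",im[...,::-1]);a=im[180:310,250:370,::-1]
im=cams.read_camera("wrist");cv2.imwrite("pics/w3.png",im[...,::-1])
b=im[180:480,160:480,::-1]
o=np.hstack([cv2.resize(a,(440,477),interpolation=3),cv2.resize(b,(360,338),interpolation=3)[:477] if 0 else cv2.copyMakeBorder(cv2.resize(b,(360,338)),0,139,0,0,0)])
cv2.imwrite("pics/c3.png",o)
E
```

```text
time: 7.62
tool_pos: [0.5567, -0.0532, 0.3333]
tool_rot: [3.14, 0.0, 1.571]
contact_force: [-1.5, -0.3, -0.7]
opening: 0.0361
grip_force: 25.0
[ 0.55670549 -0.05315415  0.333333  ] [1.79934231e+02 1.82287331e-02 9.00348341e+01]
```

View pics/c3.png

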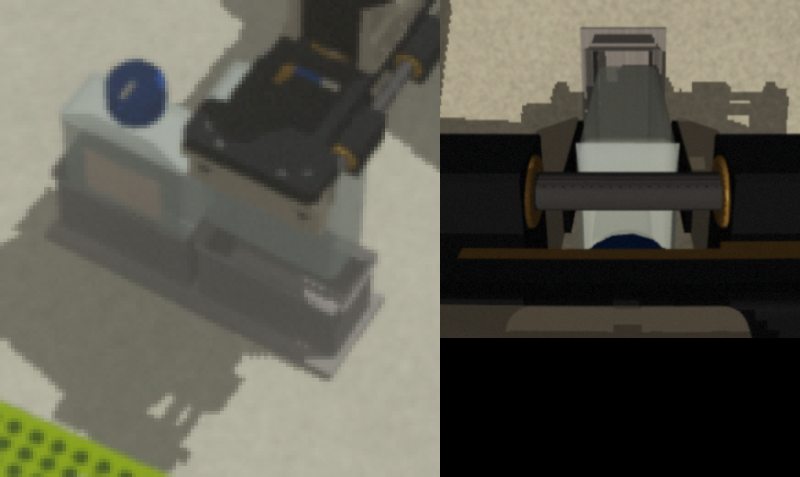

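```bash
python3 - <<'E'
from h import *
m=cams.camera_model("wrist");im=cv2.imread("pics/w3.png")
for z,ys in((.059,(-.030,-.034,-.038)),(.006,(.010,.014,.018,.022))):
  pass
g=cv2.cvtColor(im,cv2.COLOR_BGR2GRAY)
for r in range(200,262,3):print(r,' '.join(f"{v:3d}" for v in g[r,278:370:2]))
X=.5567
for n,p in dict(plateTopEnd=[X,.0162,.006],plateL=[X-.032,.0162,.006],plateR=[X+.032,.0162,.006],rimL=[X-.0252,-.0337,.059],rimR=[X+.0252,-.0337,.059],flL=[X-.018,-.0405,.077],flR=[X+.018,-.0405,.077]).items():print(n,proj(p,m).round(1))
E
```

```text
200 166 168 162 155 153 155 162 162 162 157 161 159 160 158 161 162 166 164 165 166 161 161 163 162 162 164 163 160 159 155 151 158 163 164 163 159 153 155 155 160 167 164 160 160 162 164
203 160 161 166 160 143 140 149 152 148 147 147 149 149 144 145 148 150 148 148 144 144 149 148 147 153 152 152 153 151 146 144 142 145 141 145 146 141 142 144 140 144 151 161 157 158 157
206 156 157 161 149 122 122 124 120 120 121 122 123 122 120 122 125 116 121 120 119 122 120 115 119 122 120 121 124 118 113 117 117 121 121 119 122 123 118 117 119 118 121 156 158 160 162
209 160 164 168 147 125 126 127 122 122 119 114 115 115 114 114 114 111 111 112 112 113 110 108 111 116 112 113 113 111 110 109 110 115 116 112 115 124 120 120 120 121 128 160 164 163 165
212 161 164 166 151 124 121 125 124 123 101  55  55  56  55  56  53  53  53  53  55  53  52  57  54  51  55  54  51  52  54  55  54  51  56  55  75 120 121 120 122 120 130 165 167 165 158
215 153 154 163 156 124 123 123 122 118  61  51  56  54  53  53  53  52  54  53  52  54  54  52  50  54  54  52  55  52  54  53  55  52  56  51  53  81 119 122 
[... 2303 characters left out ...]
 130 107  81  68  68  69  61  69  72  69  67  73  71  69  69  72  70  70  69  67  68  69  69  72  69  71  70  70  70  70  63  62  63  63  55  53  55  73  80  80 160 160
257 155 157 160 160 136 109  57  46  44  56  64  69  72  69  70  74  72  72  71  69  70  71  72  70  71  66  70  69  69  67  70  69  70  68  60  65  64  61  60  53  58  76  78  83  91 151
260 154 156 157 151 133 109  56  44  45  58  61  65  72  71  71  73  71  70  70  72  68  71  70  69  73  68  72  72  68  67  68  69  70  69  60  65  68  64  63  56  57  73  79  83  83 159
plateTopEnd [[326.2 144.1]]
plateL [[286.3 144.1]]
plateR [[366.  144.2]]
rimL [[290.3 219.4]]
rimR [[362.1 219.5]]
flL [[299.  235.5]]
flR [[353.5 235.6]]
```

```bash
python3 - <<'E'
from h import *
m=cams.camera_model("wrist");im=cv2.imread("pics/w3.png")
g=cv2.cvtColor(im,cv2.COLOR_BGR2GRAY)
for r in (275,290,300,312,320,325):
  print(r,' '.join(f"{v:3d}" for v in g[r,272:300]),'|',' '.join(f"{v:3d}" for v in g[r,350:384]))
X=.5567
for z in(.077,.13,.181):print(proj([[X-.018,-.0405,z],[X+.018,-.0405,z]],m).round(1))
print(proj([[X-.032,-.0335,.006],[X+.032,-.0335,.006],[X,-.0355,.006]],m).round(1))
E
```

```text
275  78  77  76  77  81  81  81  81  81  81  81  86  81  81  74  59  54  51  52  48  56  65  65  63  66  66  62  62 |  67  67  68  68  67  67  63  64  62  63  64  67  75  80  78  83  82  85  82  82  80  81  80  79  78  80  82  81  80  84  81  82  82  75
290  52  52  51  49  54  52  54  48  47  37  10  10   3   6   6  24  52  65  65  66  67  68  68  66  68  65  62  62 |  68  68  67  65  68  69  69  70  70  69  67  68  66  64  61  40  14   4   5   9  10  24  43  50  47  53  50  54  52  53  54  52  54  51
300  54  50  54  52  52  52  41  13   0   6   5   7   8  21  47  54  62  67  67  68  68  68  69  69  69  69  65  66 |  68  67  70  71  70  71  70  72  69  70  64  68  68  69  65  52  41  33  11   3   2   1   5   7  25  44  50  51  53  52  51  51  54  50
312  53  49  40  31  10   2   9  11  40  99 129 127 136 144 150 154 155 159 159 160 161 161 162 161 162 162 160 162 | 161 161 161 162 162 161 162 162 161 160 161 159 157 155 155 148 146 145 135 128 123 117  83  20   3   2  10  17  34  47  51  52  51  53
320  43  22   5   3   2   2   1   8  15  57 111 127 139 150 151 151 156 158 159 160 162 163 162 162 164 164 161 163 | 165 163 164 164 164 164 165 164 164 162 161 160 158 157 155 154 146 143 140 129 115  89  33   1   4  13   7   7   7  16  37  58  68  67
325  10   7   6   9   7   6   2   4   8  34  85 123 137 147 148 153 156 154 157 160 161 164 161 162 164 163 163 162 | 162 161 164 163 162 160 164 162 162 161 160 161 158 153 155 149 144 140 133 126 103  52  16   5   6   4   6   8  10   8  11  25  52  65
[[299.  235.5]
 [353.5 235.6]]
[[292.1 262.1]
 [360.9 262.1]]
[[280.9 305.1]
 [372.8 305.1]]
[[287.9 205.3]
 [364.2 205.3]
 [326.1 207.7]]
```

```bash
python3 -m jog '[[[0.0055,-0.005,0],0,1],[[0.0055,-0.005,0.03],0,1],[[0.0055,-0.005,0.046],0,1],[[0.0055,-0.005,0.055],0,1],[[0.0055,-0.005,0.065],0,1],[[0.0055,-0.005,0.065],0,1]]'
```

```text
time: 8.48
tool_pos: [0.5544, -0.0513, 0.3064]
tool_rot: [-3.141, 0.0, 1.571]
contact_force: [0.5, -0.3, -1.1]
opening: 0.0359
grip_force: 25.0
```

```bash
python3 -m jog '[[[0,0,0.02],0,1],[[0,0,0.04],0,1],[[0,0,0.06],0,1],[[0,0,0.08],0,1],[[0,0,0.09],0,1],[[0,0,0.095],0,1],[[0,0,0.1],0,1],[[0,0,0.1],0,1]]'
```

```text
time: 9.48
tool_pos: [0.5544, -0.0512, 0.2667]
tool_rot: [3.141, 0.0, 1.571]
contact_force: [-0.3, -1.1, -1.2]
opening: 0.0359
grip_force: 25.0
```

```bash
python3 -m jog '[[[0,0,0.003],0,1],[[0,0,0.006],0,1],[[0,0,0.006],0,1]]'
```

```text
time: 9.85
tool_pos: [0.5544, -0.0513, 0.2642]
tool_rot: [3.141, 0.0, 1.571]
contact_force: [0.3, -1.5, -1.4]
opening: 0.036
grip_force: 25.0
```

```bash
python3 -m jog '[[[0,0,0.001],0,1],[[0,0,0.002],0,1],[[0,0,0.002],0,1]]'
```

```text
time: 10.22
tool_pos: [0.5544, -0.0513, 0.2638]
tool_rot: [3.141, 0.0, 1.571]
contact_force: [-0.4, -0.4, 3.0]
opening: 0.036
grip_force: 25.0
```

Contact came at exactly the expected height, so the flask is on the bay floor. I'll release it and rise.

```bash
python3 -m jog '[[[0,0,0],0,0.5],[[0,0,0],0,0.3],[[0,0,0],0,0],[[0,0,0],0,0],[[0,0,0],0,0],[[0,0,-0.1],0,0],[[0,0,-0.2],0,0],[[0,0,-0.3],0,0],[[0.02,0,-0.34],0,0],[[0.02,0,-0.34],0,0],[[0.02,0,-0.34],0,0]]'; python3 - <<'E'
from h import *
s=observe();print(s["qpos"])
m=cams.camera_model("wrist");im=cams.read_camera("wrist")[...,::-1]
cv2.imwrite("pics/w4.png",im);np.save("m4.npy",m,allow_pickle=True)
for t in("flask","cap"):print(t,[(np.round(d["position"],4),d["confidence"]) for d in models.pinpoint(t,"wrist")][:2])
a=ortho(im,m,(.5545,-.082),.112,.1,.14);b=ortho(im,m,(.5545,-.082),.1485,.1,.14)
o=np.hstack([a,b])
for i in range(0,560,40):cv2.line(o,(0,i),(8,i),(0,0,255),1)
for i in range(0,800,40):cv2.line(o,(i,0),(i,8),(0,0,255),1)
cv2.imwrite("pics/o4.png",o)
E
```

```text
time: 11.6
tool_pos: [0.5542, -0.0433, 0.3984]
tool_rot: [-3.14, -0.0, 1.571]
contact_force: [-0.3, -0.4, -0.5]
opening: 0.0916
grip_force: 0.0
[-2.15805687e-01  4.03977075e-01  1.44749407e+00 -2.35292157e-04
  1.29180811e+00 -2.15986568e-01]
flask [(array([ 0.5543, -0.0805,  0.009 ]), 0.71)]
cap [(array([ 0.5499, -0.0814,  0.129 ]), 0.75)]
```

View pics/o4.png

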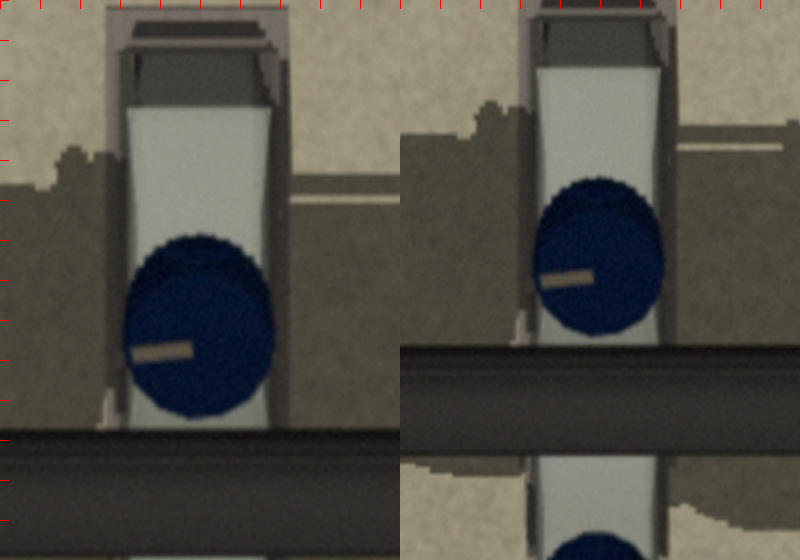

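The flask stands in the bay, with its body at columns 128–270 inside the walls. The cap centre is at about (0.5541, -0.080) and the bar points near 186°. I'll centre over the cap and wind the wrist counter-clockwise.

```bash
python3 -m jog '[[[-0.092,0,0],-0.83,0],[[-0.092,0,0],-0.83,0],[[-0.092,0,0],-0.83,0],[[-0.092,0,0],-0.83,0],[[-0.092,0,0],-0.83,0],[[-0.092,0,0],-0.83,0],[[-0.092,0,0],-0.83,0],[[-0.092,0,0],-0.83,0],[[-0.092,0,0],-0.83,0],[[-0.092,0,0],-0.83,0],[[-0.092,0,0],-0.83,0],[[-0.092,0,0],-0.83,0]]'; python3 -c "
from h import *
shift([.5541,-.0801,.325],239.5);print(observe()['qpos'])"
```

```text
time: 13.25
tool_pos: [0.5544, -0.0802, 0.3987]
tool_rot: [3.14, -0.001, -2.456]
contact_force: [-0.3, -0.1, -0.3]
opening: 0.0916
grip_force: 0.0
row [0.0002, 0.0004, 0.1842] turn -0.1124 yaw -140.74
[-2.80469635e-01  4.11572868e-01  1.43490166e+00 -1.12917989e-04
  1.29653314e+00 -2.53652990e+00]
```

```bash
python3 -m jog '[[[0,0,0.05],-0.1,0],[[0,0,0.12],-0.1,0],[[0,0,0.18],-0.1,0],[[0,0,0.22],-0.1,0],[[0,0,0.236],-0.1,0],[[0,0,0.236],-0.1,0],[[0,0,0.236],-0.1,0.4],[[0,0,0.236],-0.1,0.6],[[0,0,0.236],-0.1,1],[[0,0,0.236],-0.1,1],[[0,0,0.236],-0.1,1],[[0,0,0.236],-0.1,1]]' 15; python3 -c "
from h import *
s=observe();print(s['qpos'],s['torque'],np.degrees(s['tool_rot'][2]))"
```

```text
time: 14.75
tool_pos: [0.5544, -0.08, 0.3051]
tool_rot: [-3.142, -0.0, -2.148]
contact_force: [-0.0, -0.1, 0.3]
opening: 0.0363
grip_force: 0.0
[-2.80176357e-01  5.01279872e-01  1.56580722e+00 -8.66104641e-05
  1.07450807e+00 -2.84437994e+00] [ 0.1691494  -0.07057602  0.0348278 ] -123.07959423917929
```

```bash
python3 -m jog '[[[0,0,0],0,1],[[0,0,0],0,1],[[0,0,0],0,1]]' 15; python3 -c "
from h import *
s=observe();print(s['qpos'],s['torque'],np.degrees(s['tool_rot'][2]))"
```

```text
time: 15.12
tool_pos: [0.5544, -0.0801, 0.3051]
tool_rot: [-3.141, -0.0, -2.148]
contact_force: [0.5, -1.0, 0.6]
opening: 0.0322
grip_force: 15.0
[-2.80188615e-01  5.01258080e-01  1.56572390e+00 -1.33879787e-04
  1.07442181e+00 -2.84436929e+00] [ 0.10446692 -0.1374357  -0.02556271] -123.07961751596807
```

```bash
python3 -m jog '[[[0,0,0.0003],0.055,1],[[0,0,0.0006],0.11,1],[[0,0,0.0008],0.165,1],[[0,0,0.0011],0.22,1],[[0,0,0.0014],0.275,1],[[0,0,0.0017],0.33,1],[[0,0,0.002],0.385,1],[[0,0,0.0022],0.44,1],[[0,0,0.0025],0.495,1],[[0,0,0.0028],0.55,1],[[0,0,0.003],0.6,1],[[0,0,0.003],0.6,1]]' 15; python3 -c "
from h import *
s=observe();print(s['torque'],np.degrees(s['tool_rot'][2]))
cams.read_camera('wrist');print([(np.round(d['position'],4),d['confidence']) for d in models.pinpoint('cap','wrist')][:2])"
```

```text
time: 16.62
tool_pos: [0.5546, -0.0804, 0.3043]
tool_rot: [3.141, 0.002, 2.251]
contact_force: [-0.2, -3.4, 2.3]
opening: 0.0328
grip_force: 15.0
[-0.56614217 -0.17947753 -0.03165268] 128.9987527125822
[(array([ 0.5513, -0.0803,  0.1236]), 0.69)]
```

```bash
cat >q.py <<'E'
from h import *
s=observe();print('T',s['torque'].round(3),'yaw',np.degrees(s['tool_rot'][2]).round(2),'j6',s['qpos'][5].round(3),'eff6',s['joint_efforts'][5].round(3))
E
python3 -m jog '[[[0,0,0.0003],0.05,1],[[0,0,0.0005],0.1,1],[[0,0,0.0008],0.15,1],[[0,0,0.0008],0.16,1]]' 15; python3 q.py
```

```text
time: 17.23
tool_pos: [0.5545, -0.0804, 0.3039]
tool_rot: [3.141, 0.001, 1.749]
contact_force: [-0.6, -4.7, 4.1]
opening: 0.0327
grip_force: 15.0
T [-0.868 -0.022  0.032] yaw 100.23 j6 -0.459 eff6 0.424
```

```bash
python3 -m jog '[[[0,0,0.0003],0.05,1],[[0,0,0.0005],0.1,1],[[0,0,0.0006],0.11,1]]' 15; python3 q.py
```

```text
time: 17.6
tool_pos: [0.5545, -0.0803, 0.3037]
tool_rot: [3.141, 0.001, 1.405]
contact_force: [-1.3, -4.6, 4.7]
opening: 0.0326
grip_force: 15.0
T [-0.936  0.055  0.071] yaw 80.48 j6 -0.114 eff6 0.357
```

```bash
python3 -m jog '[[[0,0,0.0003],0.05,1],[[0,0,0.0005],0.1,1],[[0,0,0.0006],0.11,1]]' 15; python3 q.py
```

```text
time: 17.98
tool_pos: [0.5545, -0.0803, 0.3035]
tool_rot: [3.141, 0.0, 1.06]
contact_force: [-1.2, -5.5, 4.4]
opening: 0.0329
grip_force: 15.0
T [-0.999  0.046  0.083] yaw 60.73 j6 0.231 eff6 0.322
```

```bash
python3 -m jog '[[[0,0,0.0003],0.05,1],[[0,0,0.0005],0.1,1],[[0,0,0.0006],0.11,1]]' 15; python3 q.py
```

```text
time: 18.35
tool_pos: [0.5546, -0.0798, 0.3031]
tool_rot: [3.141, -0.001, 0.715]
contact_force: [0.9, -1.6, 4.8]
opening: 0.0328
grip_force: 15.0
T [-0.414 -0.235  0.285] yaw 40.98 j6 0.576 eff6 0.636
```

```bash
python3 -m jog '[[[0,0,0.0003],0.05,1],[[0,0,0.0005],0.1,1],[[0,0,0.0006],0.11,1]]' 15; python3 q.py
```

```text
time: 18.73
tool_pos: [0.5548, -0.0798, 0.3028]
tool_rot: [3.141, -0.001, 0.37]
contact_force: [2.6, -2.0, 2.9]
opening: 0.0327
grip_force: 15.0
T [-0.502 -0.454  0.338] yaw 21.17 j6 0.921 eff6 0.618
```

```bash
python3 -m jog '[[[0,0,0.0003],0.05,1],[[0,0,0.0005],0.1,1],[[0,0,0.0006],0.11,1]]' 15; python3 q.py
```

```text
time: 19.1
tool_pos: [0.5546, -0.0802, 0.3024]
tool_rot: [3.141, -0.001, 0.024]
contact_force: [1.6, -4.7, 2.5]
opening: 0.0325
grip_force: 15.0
T [-0.755 -0.396  0.394] yaw 1.36 j6 1.267 eff6 0.694
```

Torque rose to 0.3–0.4 N m after about 185° and stayed there as the tool turned on, so the cap has bottomed and the fingers are slipping on it. I'll take a bar-angle reference before backing off.

```bash
python3 - <<'E'
from h import *
m=cams.camera_model("wrist");im=cams.read_camera("wrist")[...,::-1]
cv2.imwrite("pics/w5.png",im);np.save("m5.npy",m,allow_pickle=True)
print(proj([[.5543,-.080,.146],[.5708,-.08,.146],[.5378,-.08,.146],[.5543,-.0635,.146],[.5543,-.0965,.146]],m).round(0))
s=cams.read_camera("scene")[...,::-1];cv2.imwrite("pics/s5.png",s)
a=cv2.resize(im[200:440,170:490],(480,360),interpolation=3);b=cv2.resize(s[180:300,260:366],(318,360),interpolation=3)
cv2.imwrite("pics/c5.png",np.hstack([a,b]))
E
```

```text
[[326. 329.]
 [327. 292.]
 [325. 363.]
 [286. 328.]
 [366. 330.]]
```

View pics/c5.png

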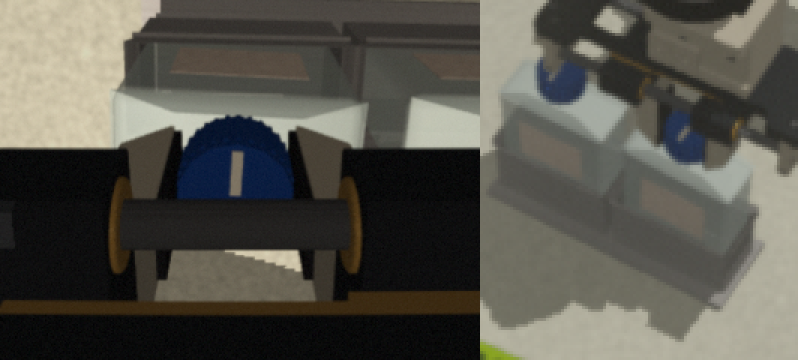

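```bash
python3 -m jog '[[[0,0,-0.0003],-0.055,1],[[0,0,-0.0005],-0.11,1],[[0,0,-0.0008],-0.165,1],[[0,0,-0.0011],-0.22,1],[[0,0,-0.0014],-0.275,1],[[0,0,-0.0016],-0.33,1],[[0,0,-0.0019],-0.385,1],[[0,0,-0.0022],-0.44,1],[[0,0,-0.0025],-0.495,1],[[0,0,-0.0025],-0.51,1],[[0,0,-0.0025],-0.51,1]]' 15; python3 q.py; python3 - <<'E'
from h import *
m5=np.load("m5.npy",allow_pickle=True).item();im5=cv2.imread("pics/w5.png")
m=cams.camera_model("wrist");im=cams.read_camera("wrist")[...,::-1];cv2.imwrite("pics/w6.png",im)
c=(.5543,-.080);o=[]
for i,mm,z in((im5,m5,.146),(im,m,.147)):
    a=ortho(i,mm,c,z,.05,.05,8000);o.append(a)
    h=a.astype(int);yy,xx=np.mgrid[:400,:400]
    # whitish bar pixels inside cap disc
    k=(h[...,2]>100)&(h[...,0]-h[...,2]<25)&((xx-200)**2+(yy-200)**2<135**2)
    n,l,st,ce=cv2.connectedComponentsWithStats(k.astype(np.uint8))
    for j in np.argsort(-st[1:,4])[:3]+1:
        p=np.argwhere(l==j)[:,::-1].astype(float);_,_,v=np.linalg.svd(p-p.mean(0),full_matrices=False)
        d=v[0]*np.sign(v[0]@(ce[j]-200));print(st[j],ce[j].round(),'bar angle',np.degrees(np.arctan2(-d[1],d[0])).round(1))
cv2.imwrite("pics/o6.png",np.hstack(o))
E
```

```text
time: 20.58
tool_pos: [0.5541, -0.0797, 0.3031]
tool_rot: [-3.14, -0.001, 1.624]
contact_force: [-0.1, -1.3, 2.1]
opening: 0.0323
grip_force: 15.0
T [-0.265 -0.17   0.015] yaw 93.05 j6 -0.334 eff6 -0.297
[ 197  191  104   24 2163] [248. 203.] bar angle -1.8
[ 181   94   25  100 1884] [193. 144.] bar angle 90.0
```

View pics/o6.png

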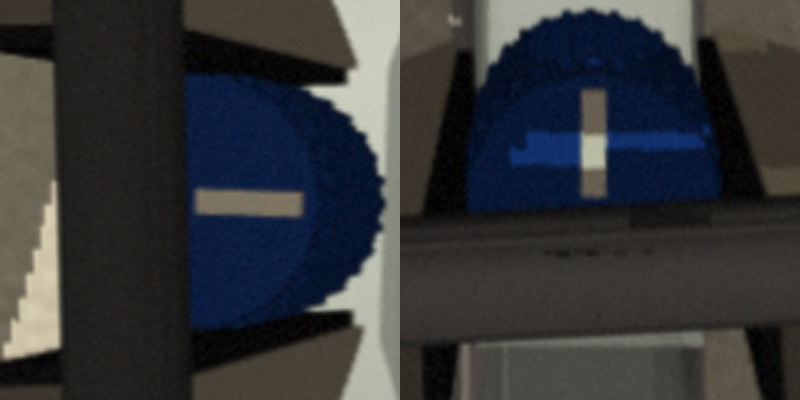

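The bar went from -1.8° to 90.0°, a quarter turn, with no slip while backing off. Light downward contact shows the flask is still seated, and the grip is holding at 15 N. Handing in.

```bash
python3 -c "
from cell import robot
print(robot.hand_in())"
```

```text
the job is handed in; nothing more can be done
None
```

The flask is standing on the empty bay's floor, its cap was screwed down until it bottomed out and then backed off about a quarter turn (88–92°), and I handed the job in at about 21 s with the fingers still gripping the cap at 15 N.

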